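# Load the hut castings on the carrying rack and latch its keeper bar

### The job

Get the wooden rack ready for carrying: stand the blue glaze tin upright on the green mat, wholly inside its edges and out of the way of the red keeper bar, and swing the keeper bar wide open. Stand every stone hut on the table upright on the rack's narrow raised plank, centred across its width, and then swing the keeper bar fully shut until it clicks into its detent. If the tin gets knocked off its mat, put it back. Leave the jar, the brush and the pliers where they are.

Things in the scene. Friction and masses are not known exactly. Their poses are not given: they have to be found in the camera images.
- plank_top (a point): Centre of the top face of the rack's raised plank, 50 mm above the table. The plank is 340 mm long (this frame's x) and 44 mm wide (y), narrower than the huts; z is up. The rack is fixed; its base board is 400 x 150 x 12 mm. Up to four huts fit in a row, 75 mm apart. The keeper bar, when shut, runs along x at y = +52 mm.
- back_rail (a point): Middle of the rack's fixed steel back rail, a rod 8 mm thick and 320 mm long along plank_top's x, at y = -50 mm; its top is 16 mm above the plank.
- catch (a point): Top of the fixed steel catch post (26 x 34 mm) under the shut keeper's free end, 13 mm above the plank, at x = +165, y = +58 mm of plank_top. It holds the detent's spring ball.
- keeper (a joint): Angle of the red keeper bar about its upright hinge, rad: 0 = shut, latched against its stop; it grows as the free end swings away from the plank to plank_top's +y side, up to the stop at 1.45. Starts shut. Stays where it is left (light friction). A spring ball resists over the last 0.045 rad, 5 to 10 N at the handle either way; past about 0.02 it snaps to 0. Below 0.01 it is latched.
- keeper_hinge (a point): The keeper's hinge axis (vertical), at mid-height of the bar, 31 mm above the plank's top, at x = -175, y = +52 mm of plank_top; its x axis points along the bar to the free end. The bar is 12 x 12 mm and reaches 350 mm from the hinge.
- keeper_grip (a point): Point to grip on the keeper's black upright handle, a round post 16 mm in diameter that stands 44 mm up from the bar, 200 mm from the hinge; this point is on its axis, 28 mm above the bar's top (16 mm below the post's top), 65 mm above the plank. It turns freely between the fingers.
- tin: closed glaze tin, bare metal with a blue band, 64 mm diameter, 85 mm high, 0.3 kg, most of it in the bottom 30 mm. Origin at the centre of its underside, z up. Stands on the table in the path of the keeper bar at the start (the bar passes 75 to 87 mm above the table).
- mat (a point): centre of the fixed thin square green mat, 115 x 115 mm (sides along this frame's x and y), lying flush with the table top.
- hut0: stone-look beehive hut casting (cream stones, dark doorway): 60 mm diameter, straight-sided up to 52 mm, then a dome to a blunt top at 80 mm; 0.18 kg. Origin at the centre of its underside, z up. Stands on the table at the start. May be absent.
- hut1: stone-look beehive hut casting (cream stones, dark doorway): 60 mm diameter, straight-sided up to 52 mm, then a dome to a blunt top at 80 mm; 0.18 kg. Origin at the centre of its underside, z up. Stands on the table at the start. May be absent.
- hut2: stone-look beehive hut casting (cream stones, dark doorway): 60 mm diameter, straight-sided up to 52 mm, then a dome to a blunt top at 80 mm; 0.18 kg. Origin at the centre of its underside, z up. Stands on the table at the start. May be absent.
- hut3: stone-look beehive hut casting (cream stones, dark doorway): 60 mm diameter, straight-sided up to 52 mm, then a dome to a blunt top at 80 mm; 0.18 kg. Origin at the centre of its underside, z up. Stands on the table at the start. May be absent.
- jar: bystander: glass jar with a white lid, 56 mm diameter, 75 mm high; leave it alone. Origin at the centre of its underside.
- brush: bystander: brush lying on the table; leave it alone.
- pliers: bystander: black-handled pliers, 150 mm long, lying on the table; leave them alone. Origin at the pivot, on the underside.
Mind the look-alikes: they are no part of the job. What is shaped like the hut3 but orange is not meant.

How it is judged:
By the outcome, as a careful person would: the job done as asked, in the order asked, and still so for the second after the job is handed in, with the robot touching nothing.
Of hut0, hut1, hut2, hut3 only 3 to 4 are there at a start; the rules pass over those that are not, and their reading is None.
At some moment in a run one of tin may be knocked a few centimetres aside while the robot is not near it.
Once in a run the grip may slacken for a moment while it holds something.
It also fails if it takes over 208 s, if anything falls off the work surface, if the arm or the gripper's body presses on something with over 40 N, if the wrist force passes 120 N, or if a joint passes its speed limit or range.

### The arm

A 7-joint arm with a two-finger parallel gripper is mounted at the origin on the work surface. World frame = base frame: x ahead of the robot, y to its left, z up, the work surface at z = 0. Lengths are in m, angles in rad, forces in N, time in s.
With the tool pointing down it reaches from about 0.4 to 0.9 m from the base axis. Payload 5.5 kg.
Tool frame: the origin (TCP) lies where the fingers leave the gripper's body, on its centre line; the fingertips stand bot.finger_overhang ahead of it and the grasp point (between the pads) lies 54 mm ahead of it (bot.finger_overhang is the distance from the TCP to the fingertips, in m); z points along the fingers, y is the line along which they close (so a half turn about z gives the same grasp; the last joint's range is limited). The gripper opens to 85 mm and grips with 20 to 120 N. Pads are 22 mm wide; open, the fingers measure 114 mm over their backs; the gripper's body (76 mm by 85 mm) begins 54 mm behind the grasp point. The pads swing forward as they close: fully open they stand 13 mm farther back than shut.
Start: joints at [-0.886, 0.501, -0.427, 1.55, 0.221, 1.138, -0.21], TCP at [0.266, 0.593, 0.304] pointing down, gripper open.
Joint ranges: [-2.88, 2.88], [-0.31, 2.03], [-1.54, 1.56], [0.2, 2.42], [-1.41, 4.55], [0.19, 2.02], [-2.57, 2.57]. Speed limits (rad/s): [2.57, 2.57, 3.14, 3.14, 3.14, 3.14, 3.14].

### API

Orientations are given as [roll, pitch, yaw] about the fixed x, y, z axes, in that order (R = Rz(yaw) Ry(pitch) Rx(roll)).
In Python, from workcell import status, cams, bot gives the robot as it stands.
- The arm moves only by the tool jog_arm, never from a script. Its argument "moves" is a list of rows, each a list of 7 numbers: the shift along the tool's x, y, z scaled (see below), then the turn, a rotation vector about the tool's x, y, z scaled (see below), then the opening, from 0 (shut) to 1 (fully open). A call has 1 to 20 rows; each row shifts and turns the commanded pose from where the row before left it, along the tool's axes as they then stand; what a row does not reach is not made up. The controller multiplies each number of a shift by 0.75 m and each number of a turn by 120 degrees. A row lasts 1/8 s, in which the tool goes at most 62.5 mm and 10.7 degrees, less where a joint would pass 70% of its speed; a pose out of reach is approached as far as the arm can. A call with a number of a shift or a turn outside -1 to 1 is refused whole. A call with a gripper value outside its range is refused whole. The fingers move at their own pace and stop on an object; "newtons" is the grip in N (left out, the last holds). Time passes only in rows, so rows that do not move let the fingers close. It gives the time, the measured TCP pose, the force, the opening and the grip force at its end, in the units of the state.
- status.observe(): the state, without advancing time (a new reading comes with each control period).
- cams.get_image(name): name is "scene" or "top" or "wrist"; returns a dict with "frame" (400x640x3 uint8, blue, green, red), "fov_y" (degrees; the focal length in pixels is half the picture's height over the tangent of half this angle, whatever the lens; pixels are square), "cx", "cy" (the principal point, pixels), "R" (3x3) and "t" (3): a world point X has camera coordinates R X + t. Camera axes: x right, y down, z forward; pixel columns grow to the right and rows downward; lengths in m; the calibration is good to about 2 mm. A picture is of the moment at which its call begins. There is no depth.
- bot.job_done(): hands the job in; it is judged then, once.
The state is a dict: "clock": time; "joint_positions": joint angles; "joint_vel": joint speeds; "effort": joint torques, N m; "ee_pos": TCP position; "tool_rot": TCP orientation; "wrist_force": force on the tool from outside, world axes, zero at the start; "torque": the same for the moment, N m; "opening": opening from 0.0 (shut) to 1.0 (fully open); "grip_force": force on a finger pad.
Only numpy, scipy, OpenCV 4.12 (cv2) and the standard library are available. Lean on these libraries where they do the work, as an engineer would, in place of code of your own. Each camera call takes 0.05 s, during which the arm holds its last target. There are 200 camera calls.

## Working session

There is one attempt and no reset: what is moved stays moved. The work goes in short steps, Python scripts to look and compute and a tool call to move; the robot and the scene stay as the last step left them, time stands still between calls to the robot, and variables do not carry over. Pictures are saved under pics/ and viewed, at most 14 in all, crops included, and the job is handed in when it is done.

Besides the shell and the picture viewer there is one more tool, called as a command line: name --pt "numbers of a row" for each row, then --argument value for the rest. jog_arm: Moves the arm, as the interface text tells. Shifts and turns lie within -1 to 1; 1 stands for 0.75 m of shift or 120 degrees of turn. Its arguments: {"type":"object","properties":{"moves":{"type":"array"},"newtons":{"type":"number"}},"required":["moves"]}

```bash
mkdir -p pics; ls
python3 - <<'E'
from workcell import status,cams,bot
import cv2
print(bot.finger_overhang, status.observe())
for n in ("scene","top"):
    d=cams.get_image(n); cv2.imwrite(f"pics/{n}0.png",d["frame"]); print(n,d["fov_y"],d["cx"],d["cy"],d["R"],d["t"])
E
```

```text
pics
0.0726 {'clock': 0.0, 'joint_positions': array([-0.88576896,  0.50186602, -0.42675402,  1.55145701,  0.22075675,
        1.13828739, -0.21030233]), 'joint_vel': array([-6.34896154e-04,  1.66153061e-04, -1.75903477e-03, -4.27761920e-04,
       -3.77465206e-04, -2.65711885e-05,  9.06494604e-06]), 'effort': array([-6.21560480e-05, -5.69499493e+01, -5.81657454e+00, -2.80935913e+01,
        1.05054924e-02,  1.17915295e-02,  1.20544590e-05]), 'ee_pos': array([0.26595481, 0.59249157, 0.3028416 ]), 'tool_rot': array([-3.13962060e+00, -9.37740148e-05,  2.71976835e+00]), 'wrist_force': array([0.15303316, 0.44842749, 0.76747511]), 'torque': array([ 0.05029833, -0.01232459,  0.00823975]), 'grip_force': 0.0, 'opening': 0.9997326711037529}
scene 49.752197944502136 315.20769566722475 203.00285400586532 [[ 0.2257689   0.97394553 -0.02141272]
 [ 0.51225902 -0.13738473 -0.84777128]
 [-0.82862483  0.18043152 -0.52992958]] [-0.114963   -0.20008975  1.55706163]
top 55.67458190436657 321.9889519238283 210.8013879467183 [[-0.06615353 -0.99780553  0.00280015]
 [-0.97620303  0.06413996 -0.20715627]
 [ 0.20652207 -0.01643763 -0.97830386]] [0.01214892 0.56816684 1.10801572]
```

View pics/scene0.png

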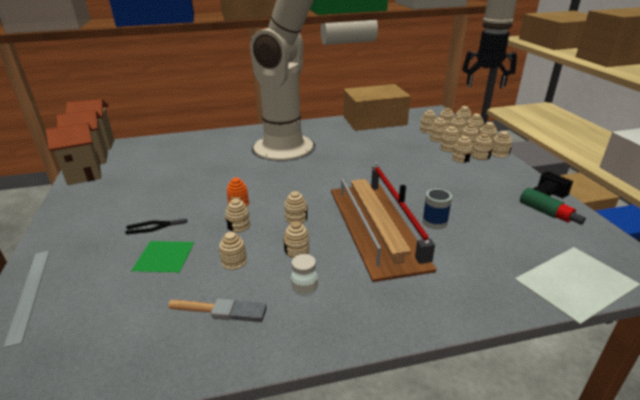

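View pics/top0.png

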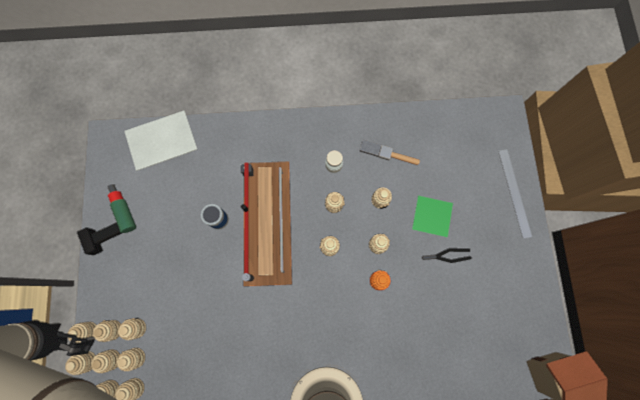

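```bash
cat > h.py <<'E'
from workcell import status,cams,bot
import cv2,numpy as np
np.set_printoptions(precision=4,suppress=True)
def grab(n,save=None):
    d=cams.get_image(n)
    if save: cv2.imwrite(f"pics/{save}.png",d["frame"])
    d["f"]=d["frame"].shape[0]/2/np.tan(np.radians(d["fov_y"])/2)
    d["hsv"]=cv2.cvtColor(d["frame"],cv2.COLOR_BGR2HSV); return d
def ray(d,p):
    R,t=np.array(d["R"]),np.array(d["t"])
    v=R.T@np.array([(p[0]-d["cx"])/d["f"],(p[1]-d["cy"])/d["f"],1]); return -R.T@t,v
def onz(d,p,z):
    c,v=ray(d,p); return c+v*(z-c[2])/v[2]
def proj(d,X):
    q=np.array(d["R"])@np.array(X)+d["t"]; return np.array([d["cx"]+d["f"]*q[0]/q[2],d["cy"]+d["f"]*q[1]/q[2]])
def tri(d1,p1,d2,p2):
    c1,v1=ray(d1,p1);c2,v2=ray(d2,p2)
    s=np.linalg.lstsq(np.c_[v1,-v2],c2-c1,rcond=None)[0]; a,b=c1+v1*s[0],c2+v2*s[1]
    return (a+b)/2,np.linalg.norm(a-b)
C=dict(green=((45,120,60),(75,255,255)),red=((0,150,70),(6,255,255)),orange=((6,190,120),(16,255,255)),blue=((105,80,20),(125,255,200)),
  stone=((10,35,90),(30,150,255)))
def blobs(d,c,amin=40,k=0):
    m=cv2.inRange(d["hsv"],*C[c])
    if k: m=cv2.morphologyEx(m,cv2.MORPH_CLOSE,np.ones((k,k)))
    cs=cv2.findContours(m,cv2.RETR_EXTERNAL,cv2.CHAIN_APPROX_NONE)[0]
    return [x for x in cs if cv2.contourArea(x)>amin]
def cen(c):
    m=cv2.moments(c); return np.array([m["m10"],m["m01"]])/m["m00"]
E
python3 - <<'E'
from h import *
t=grab("top");s=grab("scene")
for n,d in(("top",t),("scene",s)):
  for c,k in(("green",0),("red",5),("blue",3),("stone",5),("orange",0)):
    for b in blobs(d,c,25,k):
      r=cv2.minAreaRect(b); p=cen(b)
      print(n,c,p.round(1),cv2.contourArea(b),np.round(r[1],1),round(r[2],1),onz(d,p,{"green":0,"red":.081,"blue":.05,"stone":.04,"orange":.04}[c])[:2])
g=max(blobs(t,"green"),key=cv2.contourArea)
print("mat",[onz(t,q,0)[:2] for q in cv2.boxPoints(cv2.minAreaRect(g))])
E
```

```text
top green [432.3 216. ] 1100.0 [36.2 33.4] 12.3 [ 0.5397 -0.3812]
top red [114.5 195.7] 85.5 [ 8.9 13.2] 74.7 [0.6517 0.6025]
top red [246.2 222.3] 355.5 [109.   4.] 90.0 [0.543  0.2046]
top blue [ 15.  316.3] 370.0 [14.2 32.1] 85.6 [0.3135 0.8926]
top blue [222.1 221.7] 46.0 [ 7.6 18.6] 38.2 [0.5555 0.2846]
top stone [ 70.1 393.1] 535.0 [16. 59.] 90.0 [0.0907 0.7234]
top stone [586.  392.1] 581.5 [19. 52.] 90.0 [-0.0049 -0.7419]
top stone [122.9 388.8] 706.0 [21. 47.] 90.0 [0.0919 0.5745]
top stone [326.  384.8] 1576.5 [32. 71.] 90.0 [ 0.0639 -0.0035]
top stone [ 39.7 361.5] 69.0 [ 9. 14.] 90.0 [0.1818 0.8166]
top stone [ 21.3 380.7] 1550.0 [59. 43.] 0.0 [0.1331 0.8645]
top stone [105.2 361.1] 1444.0 [22.5 80. ] 85.6 [0.1701 0.6283]
top stone [ 18.  342.6] 656.0 [33.7 30.7] 21.4 [0.2382 0.8842]
top stone [108.4 329.8] 1279.5 [21.2 78.4] 86.1 [0.2567 0.6237]
top stone [ 27.2 299.7] 1355.0 [51.3 36.2] 1.6 [0.3593 0.8689]
top stone [329.4 245.4] 291.0 [19. 20.] 90.0 [ 0.4619 -0.0412]
top stone [378.9 243.3] 305.0 [19. 20.] 90.0 [ 0.4582 -0.1939]
top stone [334.1 201.9] 300.5 [20. 19.] 
[... 1600 characters left out ...]
0.9 117.4] 1141.0 [146.4  15.9] 68.9 [-0.4848 -0.9626]
scene stone [347.8  28.7] 860.5 [22.9 59.1] 85.9 [-1.8871  0.8083]
scene stone [544.3 128.2] 14286.0 [248.8 153.3] 15.5 [0.1785 0.9255]
scene stone [583.8  13.9] 890.0 [113.9  21.7] 3.5 [-1.8412  2.8295]
scene stone [500.4  10.7] 611.5 [22. 35.] 90.0 [-2.2314  2.3124]
scene stone [434.9   3.6] 397.0 [ 9. 72.] 90.0 [-2.8514  1.9936]
scene stone [275.   92.7] 5956.5 [137.4 220.3] 49.2 [-0.5131  0.0495]
scene stone [38.5 15.5] 2081.5 [33. 90.] 90.0 [-3.5483 -1.7933]
scene orange [236.8 189.1] 267.5 [18. 23.] 0.0 [ 0.3293 -0.1868]
mat [array([ 0.5036, -0.3083]), array([ 0.6096, -0.344 ]), array([ 0.5762, -0.4561]), array([ 0.4712, -0.4185])]
```

Run:
```python
from h import *
t=grab("top")
print("tin",onz(t,(213,215),.085))
b=max(blobs(t,"red",25,5),key=cv2.contourArea)
m=cv2.inRange(t["hsv"],*C["red"]);ys,xs=np.nonzero(m);k=(xs>235)&(xs<256);P=np.array([onz(t,q,.084)[:2] for q in np.c_[xs[k],ys[k]]])
vx,vy,x0,y0=cv2.fitLine(P.astype(np.float32),2,0,.01,.01).ravel();print("bar dir",np.degrees(np.arctan2(vy,vx)),x0,y0,P[:,0].min(),P[:,0].max())
f=cv2.resize(t["frame"][150:300,190:310],None,fx=5,fy=4,interpolation=cv2.INTER_CUBIC);cv2.imwrite("pics/crop1.png",f)
```

```text
tin [0.5709 0.3027 0.085 ]
bar dir -1.6804546 0.5483387 0.20414084 0.39474407010300977 0.7292025173130081
```

View pics/crop1.png

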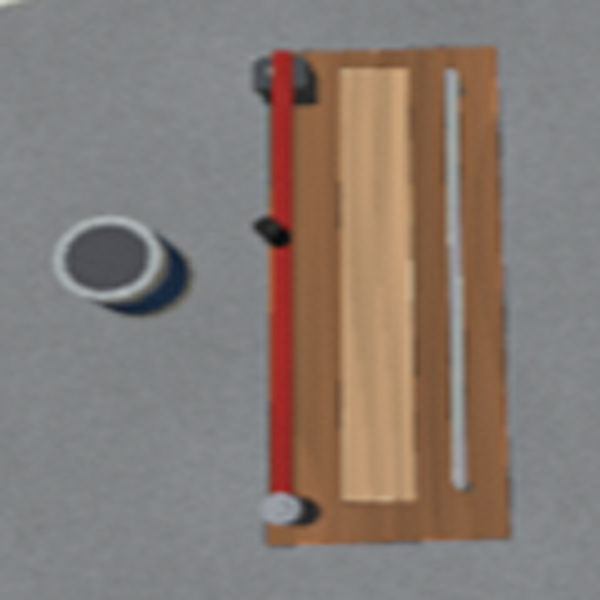

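jog_arm --pt "0 0 0 0 0 -0.067 1" --pt "0 0 0 0 0 -0.067 1" --pt "0 0 0 0 0 -0.067 1" --pt "-0.051 -0.048 0 0 0 0 1" --pt "-0.051 -0.048 0 0 0 0 1" --pt "-0.051 -0.048 0 0 0 0 1" --pt "-0.051 -0.048 0 0 0 0 1" --pt "-0.051 -0.048 0 0 0 0 1" --pt "-0.051 -0.048 0 0 0 0 1" --pt "-0.051 -0.048 0 0 0 0 1" --pt "-0.051 -0.048 0 0 0 0 1" --pt "0 0 0 0 0 0 1"

```text
clock: 1.75
ee_pos: [0.5762, 0.2986, 0.3032]
tool_rot: [-3.138, 0.001, 3.131]
wrist_force: [-0.8, 0.1, -0.3]
opening: 1.002
grip_force: 0.0
```

Run:
```python
from h import *
o=status.observe();print(o["ee_pos"],o["tool_rot"],o["joint_positions"])
d=grab("wrist","w1");R=np.array(d["R"]);print(R,-R.T@d["t"],d["fov_y"],proj(d,(.573,.307,.085)))
```

```text
[0.5762 0.2986 0.3032] [-3.1384  0.0014  3.131 ] [-0.227   0.4974 -0.4112  1.5541  0.2157  1.1353  0.875 ]
[[ 0.0102  0.9999 -0.0039]
 [ 0.9496 -0.0085  0.3132]
 [ 0.3132 -0.007  -0.9497]] [0.4961 0.3002 0.3727] 63.895539152398456 [329.7883 180.9866]
```

View pics/w1.png

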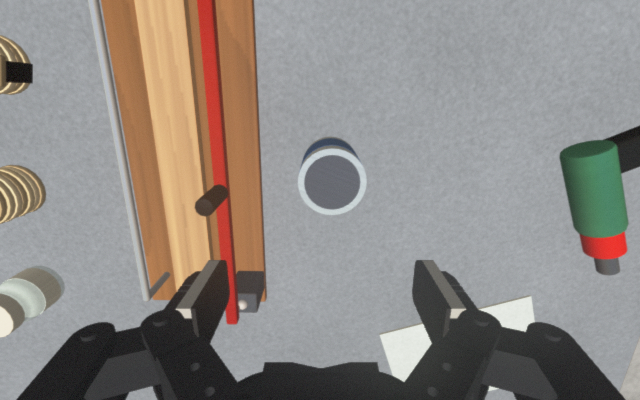

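jog_arm --pt "0.004 0.013 0 0 0 -0.005 1" --pt "0 0 0.068 0 0 0 1" --pt "0 0 0.068 0 0 0 1" --pt "0 0 0.068 0 0 0 1" --pt "0 0 0.04 0 0 0 1" --pt "0 0 0.027 0 0 0 1" --pt "0 0 0 0 0 0 1"

```text
clock: 2.68
ee_pos: [0.5672, 0.3157, 0.0995]
tool_rot: [-3.141, -0.003, -3.13]
wrist_force: [-0.6, 0.1, -0.4]
opening: 0.995
grip_force: 0.0
```

jog_arm --pt "0 0 0 0 0 0 0" --pt "0 0 0 0 0 0 0" --pt "0 0 0 0 0 0 0" --pt "0 0 0 0 0 0 0" --pt "0 0 0 0 0 0 0" --pt "0 0 0 0 0 0 0" --newtons 60

```text
clock: 3.42
ee_pos: [0.5706, 0.3136, 0.1033]
tool_rot: [-3.141, 0.003, -3.133]
wrist_force: [-0.3, -4.2, 4.6]
opening: 0.735
grip_force: 58.0
```

jog_arm --pt "0 0 -0.057 0 0 0 0" --pt "0 0 -0.057 0 0 0 0" --pt "0 0 -0.057 0 0 0 0" --pt "0 0 -0.057 0 0 0 0" --pt "0.004 -0.071 0 0 0 0 0" --pt "0.004 -0.071 0 0 0 0 0" --pt "0.004 -0.071 0 0 0 0 0" --pt "0.004 -0.071 0 0 0 0 0" --pt "0.004 -0.071 0 0 0 0 0" --pt "0.004 -0.071 0 0 0 0 0" --pt "0.004 -0.071 0 0 0 0 0" --pt "0.004 -0.071 0 0 0 0 0" --pt "0.004 -0.071 0 0 0 0 0" --pt "0.004 -0.071 0 0 0 0 0" --pt "0.004 -0.071 0 0 0 0 0" --pt "0.004 -0.071 0 0 0 0 0" --pt "0.004 -0.071 0 0 0 0 0" --pt "0 0 0 0 0 0 0" --pt "0 0 0 0 0 0 0"

```text
clock: 5.8
ee_pos: [0.5366, -0.3775, 0.2719]
tool_rot: [3.141, 0.001, -3.132]
wrist_force: [0.8, 0.3, -4.1]
opening: 0.741
grip_force: 60.0
```

jog_arm --pt "0 -0.006 0.06 0 0 0 0" --pt "0 0 0.06 0 0 0 0" --pt "0 0 0.06 0 0 0 0" --pt "0 0 0.03 0 0 0 0" --pt "0 0 0.01 0 0 0 0" --pt "0 0 0 0 0 0 0" --pt "0 0 0 0 0 0 0"

```text
clock: 6.68
ee_pos: [0.5378, -0.3832, 0.1087]
tool_rot: [-3.14, 0.003, -3.132]
wrist_force: [0.1, 0.5, -3.6]
opening: 0.738
grip_force: 60.0
```

jog_arm --pt "0 0 0.004 0 0 0 0" --pt "0 0 0.003 0 0 0 0" --pt "0 0 0 0 0 0 0" --pt "0 0 0 0 0 0 0"

```text
clock: 7.18
ee_pos: [0.5371, -0.383, 0.1033]
tool_rot: [-3.14, 0.001, -3.132]
wrist_force: [-2.8, 1.5, 4.0]
opening: 0.732
grip_force: 61.0
```

jog_arm --pt "0 0 0 0 0 0 1" --pt "0 0 0 0 0 0 1" --pt "0 0 0 0 0 0 1" --pt "0 0 0 0 0 0 1" --pt "0 0 -0.06 0 0 0 1" --pt "0 0 -0.06 0 0 0 1" --pt "0 0 -0.07 0 0 0 1" --pt "0 0 -0.07 0 0 0 1" --pt "0 0.07 0 0 0 0 1" --pt "0 0.07 0 0 0 0 1" --pt "0 0.07 0 0 0 0 1" --pt "0 0.07 0 0 0 0 1" --pt "0 0.07 0 0 0 0 1" --pt "0 0.07 0 0 0 0 1" --pt "0 0 0 0 0 0 1"

```text
clock: 9.05
ee_pos: [0.5336, -0.0617, 0.2968]
tool_rot: [3.139, 0.001, -3.123]
wrist_force: [-0.5, -1.1, 0.1]
opening: 0.999
grip_force: 0.0
```

Run:
```python
from h import *
o=status.observe();print(o["ee_pos"],o["tool_rot"])
d=grab("wrist","w2");t=grab("top","t2");s=grab("scene")
cv2.imwrite("pics/c2.png",np.vstack([d["frame"][:300],cv2.resize(t["frame"][140:300,290:490],(640,300))]))
for n,q in(("top",t),("scene",s),("wrist",d)):
  for b in blobs(q,"stone",100,5):
    x=onz(q,cen(b),.04)
    if .38<x[0]<.66 and -.3<x[1]<0.06: print(n,cen(b),cv2.boundingRect(b),x)
```

```text
[ 0.5336 -0.0617  0.2968] [ 3.1395  0.0006 -3.1231]
top [364.0545 242.6318] (319, 136, 104, 215) [ 0.4633 -0.1483  0.04  ]
scene [234.4718 234.7297] (219, 197, 31, 73) [ 0.5504 -0.2089  0.04  ]
scene [297.2749 232.733 ] (283, 191, 32, 83) [ 0.581  -0.0603  0.04  ]
wrist [180.1078 233.0037] (147, 200, 69, 65) [ 0.6029 -0.2152  0.04  ]
wrist [314.4022 230.4323] (287, 198, 55, 65) [ 0.5971 -0.0664  0.04  ]
wrist [341.4585 104.1527] (311, 73, 64, 63) [ 0.4626 -0.0417  0.04  ]
wrist [185.3805  97.2133] (147, 66, 78, 63) [ 0.459  -0.1932  0.04  ]
```

View pics/c2.png

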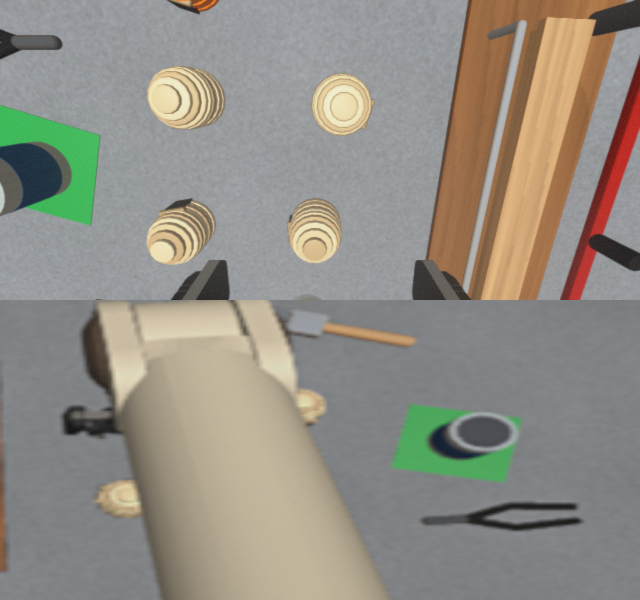

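jog_arm --pt "-0.009 0.074 -0.02 0 0 0.012 1" --pt "-0.009 0.074 -0.02 0 0 0.011 1" --pt "-0.009 0.074 -0.02 0 0 0 1" --pt "-0.009 0.074 0 0 0 0 1" --pt "0 0 0 0 0 0 1" --pt "0 0 0 0 0 0 1"

```text
clock: 9.95
ee_pos: [0.5656, 0.1517, 0.3408]
tool_rot: [-3.14, -0.001, 3.101]
wrist_force: [0.1, -1.6, -0.3]
opening: 0.999
grip_force: 0.0
```

Run:
```python
from h import *
o=status.observe();print(o["ee_pos"],o["tool_rot"],o["joint_positions"])
d=grab("wrist","w3");t=grab("top","t3")
for z in(.087,):
  m=cv2.inRange(d["hsv"],*C["red"]);ys,xs=np.nonzero(m);P=np.array([onz(d,q,z)[:2] for q in np.c_[xs,ys]])
  vx,vy,x0,y0=cv2.fitLine(P.astype(np.float32),cv2.DIST_HUBER,0,.01,.01).ravel();print("bar",np.degrees(np.arctan2(vy,vx)),x0,y0,P[:,0].min(),P[:,0].max())
m=cv2.morphologyEx(cv2.inRange(d["hsv"],(10,60,150),(22,160,255)),cv2.MORPH_OPEN,np.ones((5,5)))
c=max(cv2.findContours(m,0,2)[0],key=cv2.contourArea);r=cv2.minAreaRect(c);print(r,[onz(d,q,.05)[:2] for q in cv2.boxPoints(r)])
print("top plank",[onz(t,q,.05)[:2] for q in((257.6,167),(271.6,167),(273.2,275),(258,275))])
```

```text
[0.5656 0.1517 0.3408] [-3.1403 -0.0008  3.1009] [ 0.0389  0.3517 -0.4408  1.6758  0.1626  1.1515  1.0853]
bar -1.4894445 0.53877485 0.20441271 0.4083690528090056 0.7285871165058249
((321.0, 145.5), (291.0, 94.0), 90.0) [array([0.3957, 0.1129]), array([0.3994, 0.2052]), array([0.7316, 0.207 ]), array([0.7268, 0.0845])]
top plank [array([0.7254, 0.1697]), array([0.7225, 0.1253]), array([0.3829, 0.1336]), array([0.3859, 0.1791])]
```

View pics/w3.png

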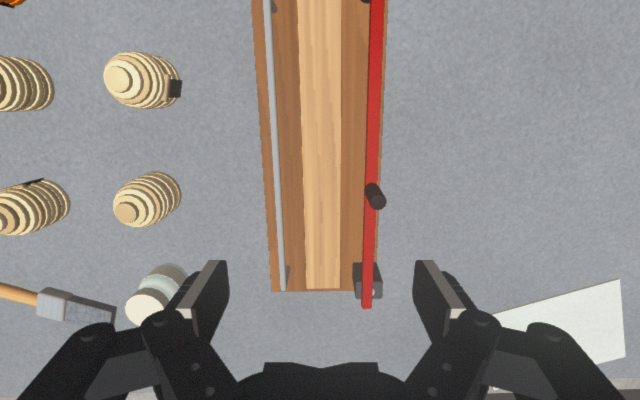

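Run:
```python
from h import *
d=grab("wrist")
for p in((305.5,288),(339.5,288),(299,1),(341,1)): print(onz(d,p,.05)[:2])
# plank edges by row colour
h=d["hsv"]
L=[];Rr=[]
g=d["frame"].astype(int).sum(2)
for v in range(5,280,5):
    row=cv2.GaussianBlur(d["frame"][v:v+1].astype(np.float32),(5,1),0)[0].sum(1); gr=np.diff(row)
    l=285+np.argmax(gr[285:312]); r=328+np.argmin(gr[328:352]); L.append(onz(d,(l+.5,v),.05)[:2]);Rr.append(onz(d,(r+.5,v),.05)[:2])
for Q in(L,Rr):
    vx,vy,x0,y0=cv2.fitLine(np.float32(Q),cv2.DIST_HUBER,0,.01,.01).ravel(); a=vy/vx; print(np.degrees(np.arctan(a)), "y at .555:",y0+a*(.555-x0))
print("handle top",onz(d,(378,201),.131)[:2],"end",onz(d,(367,306),.087)[:2])
```

```text
[0.724  0.1246]
[0.7258 0.1688]
[0.3975 0.1367]
[0.3993 0.178 ]
-1.4818238 y at .555: 0.13110003
-1.5757883 y at .555: 0.17437638
handle top [0.5809 0.2032] end [0.7273 0.1995]
```

jog_arm --pt "0 0 0 0 0 0.083 1" --pt "0 0 0 0 0 0.083 1" --pt "0 0 0 0 0 0.083 1" --pt "0 0 0 0 0 0.083 1" --pt "0 0 0 0 0 0.083 1" --pt "0 0 0 0 0 0.083 1" --pt "0 0 0 0 0 0.083 1" --pt "0 0 0 0 0 0.083 1" --pt "0 0 0 0 0 0.083 1" --pt "0.035 0.01 0 0 0 0 0.6" --pt "0.034 0.011 0 0 0 0 0.6" --pt "0 0 0 0 0 0 0.6" --pt "0 0 0 0 0 0 0.6"

```text
clock: 11.72
ee_pos: [0.5827, 0.2031, 0.3412]
tool_rot: [-3.141, 0.001, 1.536]
wrist_force: [0.5, -0.3, 0.0]
opening: 0.6
grip_force: 0.0
```

jog_arm --pt "0 -0.001 0.065 0 0 0 0.6" --pt "0 0 0.065 0 0 0 0.6" --pt "0 0 0.06 0 0 0 0.6" --pt "0 0 0.035 0 0 0 0.6" --pt "0 0 0 0 0 0 0.6" --pt "0 0 0 0 0 0 0" --pt "0 0 0 0 0 0 0" --pt "0 0 0 0 0 0 0" --pt "0 0 0 0 0 0 0" --pt "0 0 0 0 0 0 0" --pt "0 0 0 0 0 0 0" --newtons 30

```text
clock: 13.1
ee_pos: [0.5821, 0.2051, 0.1747]
tool_rot: [3.14, -0.0, 1.538]
wrist_force: [-3.2, -1.7, 5.7]
opening: 0.176
grip_force: 29.4
```

```bash
cat > arc.py <<'E'
import numpy as np,sys
a,b,n,yo=float(sys.argv[1]),float(sys.argv[2]),int(sys.argv[3]),float(sys.argv[4])
# yo: tool yaw minus (rack yaw + pi/2)
th=np.linspace(a,b,n+1);P=.2*np.c_[np.sin(th),np.cos(th)]/.75  # (rack y, rack x)=tool x,y
c,s=np.cos(yo),np.sin(yo)
P=np.c_[c*P[:,0]-s*P[:,1],s*P[:,0]+c*P[:,1]]
print(np.diff(np.round(P-P[0],3),axis=0).round(3).tolist())
E
python3 arc.py 0 1.42 17 -0.006
```

```text
[[0.022, -0.001], [0.022, -0.003], [0.022, -0.005], [0.021, -0.006], [0.021, -0.009], [0.02, -0.01], [0.019, -0.011], [0.018, -0.013], [0.017, -0.015], [0.015, -0.016], [0.014, -0.017], [0.013, -0.018], [0.011, -0.02], [0.009, -0.02], [0.008, -0.021], [0.006, -0.021], [0.004, -0.022]]
```

jog_arm --pt "0.022 -0.001 0 0 0 0 0" --pt "0.022 -0.003 0 0 0 0 0" --pt "0.022 -0.005 0 0 0 0 0" --pt "0.021 -0.006 0 0 0 0 0" --pt "0.021 -0.009 0 0 0 0 0" --pt "0.02 -0.01 0 0 0 0 0" --pt "0.019 -0.011 0 0 0 0 0" --pt "0.018 -0.013 0 0 0 0 0" --pt "0.017 -0.015 0 0 0 0 0" --pt "0.015 -0.016 0 0 0 0 0" --pt "0.014 -0.017 0 0 0 0 0" --pt "0.013 -0.018 0 0 0 0 0" --pt "0.011 -0.02 0 0 0 0 0" --pt "0.009 -0.02 0 0 0 0 0" --pt "0.008 -0.021 0 0 0 0 0" --pt "0.006 -0.021 0 0 0 0 0" --pt "0.004 -0.022 0 0 0 0 0" --pt "0 0 0 0 0 0 0"

```text
clock: 15.35
ee_pos: [0.4153, 0.4105, 0.1742]
tool_rot: [3.141, -0.005, 1.542]
wrist_force: [0.2, 4.4, 5.6]
opening: 0.176
grip_force: 30.2
```

jog_arm --pt "0 0 0 0 0 0 0.7" --pt "0 0 0 0 0 0 0.7" --pt "0 0 0 0 0 0 0.7" --pt "0 0 -0.05 0 0 0 0.7" --pt "0 0 -0.05 0 0 0 0.7" --pt "0 0 -0.06 0 0 -0.083 0.7" --pt "0 0 0 0 0 -0.083 0.7" --pt "0 0 0 0 0 -0.083 0.7" --pt "0 0 0 0 0 -0.083 0.7" --pt "0 0 0 0 0 -0.083 0.7" --pt "0 0 0 0 0 -0.083 0.7" --pt "0 0 0 0 0 -0.083 0.7" --pt "0 0 0 0 0 -0.083 0.7" --pt "0 0 0 0 0 -0.087 1" --pt "0 0 0 0 0 0 1"

```text
clock: 17.23
ee_pos: [0.4173, 0.4064, 0.2921]
tool_rot: [-3.141, -0.001, 3.109]
wrist_force: [0.7, 0.3, 0.5]
opening: 0.997
grip_force: 0.0
```

jog_arm --pt "-0.01 -0.075 0 0 0 0 1" --pt "-0.01 -0.075 0 0 0 0 1" --pt "-0.01 -0.075 0 0 0 0 1" --pt "-0.01 -0.075 0 0 0 0 1" --pt "-0.01 -0.075 0 0 0 0 1" --pt "-0.01 -0.075 0 0 0 0 1" --pt "-0.01 -0.075 0 0 0 0 1" --pt "-0.01 -0.075 0 0 0 0 1" --pt "0 0 0 0 0 0 1" --pt "0 0 0 0 0 0 1"

```text
clock: 18.48
ee_pos: [0.4635, -0.0444, 0.2925]
tool_rot: [3.141, -0.0, 3.108]
wrist_force: [0.2, -0.1, -0.2]
opening: 0.999
grip_force: 0.0
```

Run:
```python
from h import *
o=status.observe();print(o["ee_pos"],o["tool_rot"],o["joint_positions"])
d=grab("wrist","w4");s=grab("scene","s4");t=grab("top")
for b in blobs(d,"stone",100,5):
    x=onz(d,cen(b),.04); print(cen(b),cv2.boundingRect(b),x)
cv2.imwrite("pics/c4.png",np.vstack([d["frame"][:300],s["frame"][140:300]]))
```

```text
[ 0.4635 -0.0444  0.2925] [ 3.141  -0.0003  3.1082] [ 0.3207  0.167  -0.3106  2.0118  0.0608  0.9719  1.5173]
[304.4793 353.1878] (285, 345, 40, 22) [ 0.6913 -0.0715  0.04  ]
[418.5151 341.3607] (410, 307, 22, 64) [0.6777 0.0704 0.04  ]
[169.0885 287.0877] (147, 260, 57, 56) [ 0.5903 -0.224   0.04  ]
[305.6443 287.2981] (279, 254, 52, 69) [ 0.5959 -0.0655  0.04  ]
[176.5594 174.9998] (140, 144, 75, 63) [ 0.4577 -0.1922  0.04  ]
[322.6925 173.5558] (294, 142, 60, 63) [ 0.4611 -0.0415  0.04  ]
[498.9328 176.6558] (420, 58, 171, 274) [0.4704 0.1404 0.04  ]
```

View pics/c4.png

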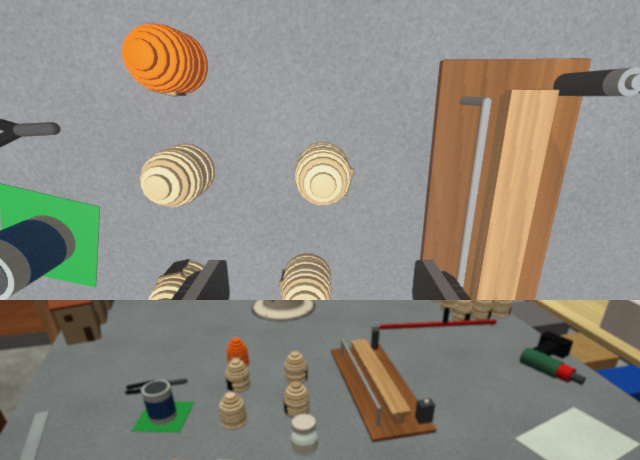

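Run:
```python
from h import *
t=grab("top","t5");s=grab("scene")
p=proj(t,(.54,-.382,.085)).astype(int);q=proj(s,(.54,-.382,.05)).astype(int)
f=np.hstack([cv2.resize(t["frame"][p[1]-40:p[1]+40,p[0]-50:p[0]+30],(400,400),interpolation=2),cv2.resize(s["frame"][q[1]-40:q[1]+40,q[0]-40:q[0]+40],(400,400),interpolation=2)])
print(p-[50,40],q-40)
cv2.imwrite("pics/c5.png",f)
for n,d in(("t",t),("s",s)):
  for b in blobs(d,"blue",20,3):
    x=onz(d,cen(b),.045)
    if abs(x[0]-.54)<.1 and abs(x[1]+.38)<.12: print(n,cen(b),cv2.boundingRect(b),x)
```

```text
[390 170] [119 199]
t [429.0897 217.2821] (425, 208, 14, 16) [ 0.5284 -0.3569  0.045 ]
s [160.7708 248.6555] (145, 236, 29, 23) [ 0.569  -0.3781  0.045 ]
```

View pics/c5.png

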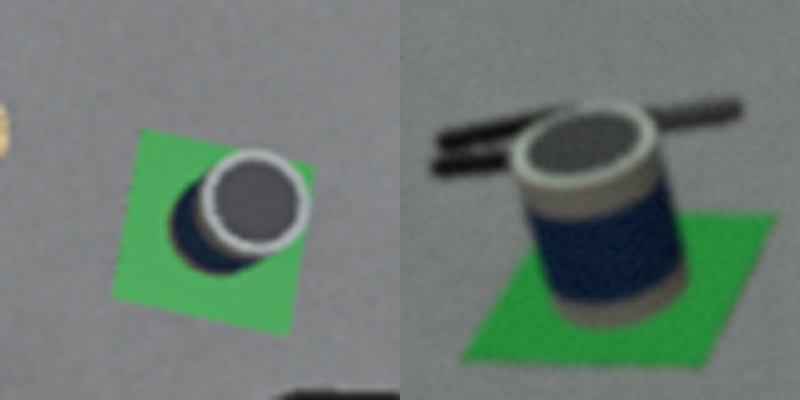

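jog_arm --pt "0.003 0.004 0.065 0 0 0 1" --pt "0 0 0.065 0 0 0 1" --pt "0 0 0.065 0 0 0 1" --pt "0 0 0.04 0 0 0 1" --pt "0 0 0.024 0 0 0 1" --pt "0 0 0 0 0 0 1" --pt "0 0 0 0 0 0 0" --pt "0 0 0 0 0 0 0" --pt "0 0 0 0 0 0 0" --pt "0 0 0 0 0 0 0" --pt "0 0 0 0 0 0 0" --pt "0 0 0 0 0 0 0" --newtons 60

```text
clock: 20.23
ee_pos: [0.4623, -0.0415, 0.0999]
tool_rot: [-3.141, 0.002, 3.112]
wrist_force: [-0.6, 0.9, 5.9]
opening: 0.68
grip_force: 63.7
```

jog_arm --pt "0 0 -0.062 0 0 0 0" --pt "0 0 -0.062 0 0 0 0" --pt "0 0 -0.062 0 0 0 0" --pt "0.007 0.052 0 0 0 0 0" --pt "0.007 0.052 0 0 0 0 0" --pt "0.007 0.052 0 0 0 0 0" --pt "0.007 0.053 0 0 0 0 0" --pt "0.007 0.053 0 0 0 0 0" --pt "0 0 0 0 0 0 0" --pt "0 0 0 0 0 0 0" --pt "0 0 0 0 0 0 0"

```text
clock: 21.6
ee_pos: [0.4413, 0.1543, 0.2379]
tool_rot: [-3.141, 0.0, 3.109]
wrist_force: [-0.2, 0.5, -2.0]
opening: 0.68
grip_force: 66.1
```

jog_arm --pt "0 0.002 0.05 0 0 0 0" --pt "0 0 0.04 0 0 0 0" --pt "0 0 0.024 0 0 0 0" --pt "0 0 0 0 0 0 0" --pt "0 0 0 0 0 0 0"

```text
clock: 22.22
ee_pos: [0.4416, 0.1567, 0.1529]
tool_rot: [3.141, 0.001, 3.11]
wrist_force: [0.7, 1.0, -2.0]
opening: 0.683
grip_force: 68.0
```

jog_arm --pt "0 0 0.003 0 0 0 0" --pt "0 0 0.001 0 0 0 0" --pt "0 0 0 0 0 0 0" --pt "0 0 0 0 0 0 0"

```text
clock: 22.72
ee_pos: [0.4415, 0.1571, 0.1497]
tool_rot: [3.142, 0.001, 3.111]
wrist_force: [-0.1, -0.2, 1.1]
opening: 0.685
grip_force: 68.1
```

jog_arm --pt "0 0 0 0 0 0 1" --pt "0 0 0 0 0 0 1" --pt "0 0 0 0 0 0 1" --pt "0 0 -0.05 0 0 0 1" --pt "0 0 -0.06 0 0 0 1" --pt "0 0 -0.07 0 0 0 1" --pt "-0.036 -0.048 0 0 0 0 1" --pt "-0.036 -0.048 0 0 0 0 1" --pt "-0.036 -0.048 0 0 0 0 1" --pt "-0.036 -0.049 0 0 0 0 1" --pt "-0.036 -0.049 0 0 0 0 1" --pt "-0.036 -0.049 0 0 0 0 1" --pt "0 0 0 0 0 0 1" --pt "0 0 0 0 0 0 1"

```text
clock: 24.48
ee_pos: [0.5961, -0.0653, 0.2839]
tool_rot: [3.141, -0.001, 3.112]
wrist_force: [-0.1, 0.5, 0.4]
opening: 1.003
grip_force: 0.0
```

```bash
cat > chk.py <<'E'
from h import *
d=grab("wrist","chk_w");t=grab("top","chk_t");o=status.observe();print(o["ee_pos"],o["tool_rot"])
C["stone"]=((10,35,90),(30,150,255))
for n,q in(("w",d),("t",t)):
  for b in blobs(q,"stone",150,5):
    x=onz(q,cen(b),.04)
    if .38<x[0]<.72 and -.3<x[1]<.25: print(n,cen(b),cv2.boundingRect(b),x[:2])
g=max(blobs(t,"green",10),key=cv2.contourArea,default=None)
h=np.vstack([d["frame"][:300],cv2.resize(t["frame"][150:300,200:480],(640,300))]);cv2.imwrite("pics/chk.png",h)
E
python3 chk.py
```

```text
[ 0.596  -0.0642  0.2843] [ 3.1408 -0.0006  3.1136]
w [122.3309 288.6945] (82, 272, 82, 36) [ 0.7183 -0.2926]
w [173.244  189.0385] (136, 156, 76, 66) [ 0.6031 -0.2148]
w [319.1044 180.5614] (289, 148, 60, 65) [ 0.5986 -0.0661]
w [525.1761 134.5244] (435, 0, 205, 293) [0.5587 0.1341]
w [170.3138  33.7889] (126, 0, 89, 72) [ 0.4614 -0.1929]
t [267.1116 224.3116] (243, 161, 49, 125) [0.5402 0.1475]
t [360.4153 198.5556] (317, 105, 100, 191) [ 0.6033 -0.1493]
```

View pics/chk.png

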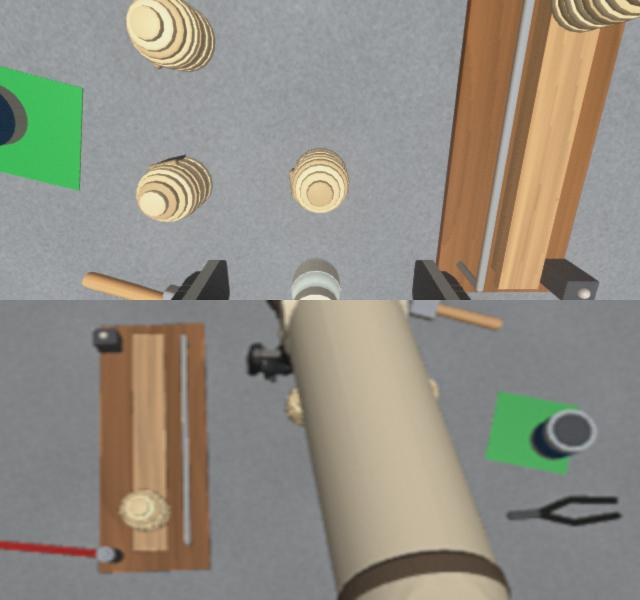

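Run:
```python
from h import *
t=grab("top");s=grab("scene")
print(onz(t,(449.8,215.5),.085))
m=cv2.inRange(t["hsv"],(0,0,140),(180,60,255));m[:, :425]=0;m[:,470:]=0;m[:190]=0;m[245:]=0
for c in cv2.findContours(m,0,1)[0]:
  if cv2.contourArea(c)>60:
    (a,r,th)=cv2.fitEllipse(c);print(a,r,onz(t,a,.085))
for b in blobs(s,"blue",20,3):
    x=onz(s,cen(b),.045)
    if abs(x[0]-.54)<.1 and abs(x[1]+.38)<.12: print(cen(b),x,"band front")
```

```text
[ 0.5227 -0.4076  0.085 ]
(450.3323669433594, 214.59844970703125) (19.809471130371094, 21.620563507080078) [ 0.5254 -0.4096  0.085 ]
[150.0274 246.1498] [ 0.5527 -0.4033  0.045 ] band front
```

jog_arm --pt "0.012 -0.066 0 0 0 0 1" --pt "0.012 -0.066 0 0 0 0 1" --pt "0.012 -0.066 0 0 0 0 1" --pt "0.012 -0.066 0 0 0 0 1" --pt "0.012 -0.066 0 0 0 0 1" --pt "0.012 -0.066 0 0 0 0 1" --pt "0.012 -0.066 0 0 0 0 1" --pt "0 0 0 0 0 0 1" --pt "0 0 0 0 0 0 1"

```text
clock: 25.8
ee_pos: [0.5235, -0.4091, 0.2843]
tool_rot: [3.14, 0.0, 3.112]
wrist_force: [0.9, 0.3, -0.0]
opening: 0.998
grip_force: 0.0
```

Run:
```python
from h import *
d=grab("wrist","w6");o=status.observe();print(o["ee_pos"],o["tool_rot"])
m=cv2.inRange(d["hsv"],(0,0,170),(180,50,255));m[255:]=0
for c in cv2.findContours(m,0,1)[0]:
  if cv2.contourArea(c)>800:
    (a,r,th)=cv2.fitEllipse(cv2.convexHull(c));print(a,r,onz(d,a,.085))
g=cv2.findContours(cv2.inRange(d["hsv"],*C["green"]),0,1)[0];q=cv2.convexHull(np.vstack([c for c in g if cv2.contourArea(c)>50]))
print("mat",[onz(d,p,0)[:2] for p in cv2.boxPoints(cv2.minAreaRect(q))])
```

```text
[ 0.5241 -0.4083  0.2844] [3.1403 0.0004 3.114 ]
(321.0294189453125, 191.15904235839844) (69.39810943603516, 72.39323425292969) [ 0.5242 -0.408   0.085 ]
(92.33423614501953, 179.07568359375) (31.131793975830078, 216.21139526367188) [ 0.5076 -0.6053  0.085 ]
mat [array([ 0.5783, -0.4541]), array([ 0.4697, -0.4194]), array([ 0.5018, -0.3104]), array([ 0.6168, -0.3349])]
```

jog_arm --pt "0 0 0.065 0 0 0 1" --pt "0 0 0.065 0 0 0 1" --pt "0 0 0.065 0 0 0 1" --pt "0 0 0.045 0 0 0 1" --pt "0 0 0 0 0 0 1" --pt "0 0 0 0 0 0 0" --pt "0 0 0 0 0 0 0" --pt "0 0 0 0 0 0 0" --pt "0 0 0 0 0 0 0" --pt "0 0 0 0 0 0 0" --pt "0 0 0 0 0 0 0"

```text
clock: 27.22
ee_pos: [0.525, -0.4105, 0.107]
tool_rot: [-3.14, 0.004, 3.112]
wrist_force: [0.7, 1.1, 7.6]
opening: 0.737
grip_force: 66.6
```

jog_arm --pt "0 0 -0.03 0 0 0 0" --pt "-0.01 0.02 0 0 0 0 0" --pt "-0.011 0.019 0 0 0 0 0" --pt "0 0 0 0 0 0 0" --pt "0 0 0.02 0 0 0 0" --pt "0 0 0.007 0 0 0 0" --pt "0 0 0 0 0 0 0" --pt "0 0 0 0 0 0 0"

```text
clock: 28.22
ee_pos: [0.5387, -0.3818, 0.1071]
tool_rot: [3.141, -0.002, 3.111]
wrist_force: [-4.9, 4.3, 10.1]
opening: 0.739
grip_force: 68.2
```

jog_arm --pt "0 0 0 0 0 0 1" --pt "0 0 0 0 0 0 1" --pt "0 0 0 0 0 0 1" --pt "0 0 -0.05 0 0 0 1" --pt "0 0 -0.06 0 0 0 1" --pt "0 0 -0.06 0 0 0 1" --pt "0 0 -0.06 0 0 0 1" --pt "-0.02 0.056 0 0 0 0 1" --pt "-0.02 0.056 0 0 0 0 1" --pt "-0.02 0.056 0 0 0 0 1" --pt "-0.02 0.056 0 0 0 0 1" --pt "0 0 0 0 0 0 1" --pt "0 0 0 0 0 0 1"

```text
clock: 29.85
ee_pos: [0.6047, -0.2159, 0.279]
tool_rot: [-3.141, -0.0, 3.112]
wrist_force: [-0.2, -0.7, 0.7]
opening: 1.002
grip_force: 0.0
```

```bash
cat > tin.py <<'E'
from h import *
t=grab("top")
m=cv2.inRange(t["hsv"],(0,0,140),(180,60,255));m[:, :415]=0;m[:,480:]=0;m[:180]=0;m[250:]=0
for c in cv2.findContours(m,0,1)[0]:
  if cv2.contourArea(c)>60:
    (a,r,th)=cv2.fitEllipse(c);print("tin",r,onz(t,a,.085))
E
python3 chk.py; python3 tin.py
```

```text
[ 0.6042 -0.2174  0.2789] [-3.1406 -0.0005  3.1091]
w [318.8545 178.5133] (290, 145, 59, 66) [ 0.6039 -0.2173]
w [471.6778 169.0597] (432, 137, 78, 66) [ 0.5988 -0.0671]
w [610.1142 183.3946] (557, 0, 83, 286) [0.6174 0.0722]
w [338.5548  24.2906] (302, 0, 73, 57) [ 0.468  -0.1961]
t [378.9356 243.3168] (369, 234, 21, 20) [ 0.4582 -0.1939]
t [334.089  201.9004] (325, 192, 20, 21) [ 0.598  -0.0656]
t [381.447  197.2978] (372, 187, 20, 21) [ 0.6031 -0.216 ]
t [267.1447 224.496 ] (243, 161, 49, 126) [0.5396 0.1475]
tin (57.69618225097656, 84.54554748535156) [ 0.5222 -0.3918  0.085 ]
```

jog_arm --pt "0.001 0 0.065 0 0 0 1" --pt "0 0 0.065 0 0 0 1" --pt "0 0 0.06 0 0 0 1" --pt "0 0 0.049 0 0 0 1" --pt "0 0 0 0 0 0 1" --pt "0 0 0 0 0 0 0" --pt "0 0 0 0 0 0 0" --pt "0 0 0 0 0 0 0" --pt "0 0 0 0 0 0 0" --pt "0 0 0 0 0 0 0" --pt "0 0 0 0 0 0 0"

```text
clock: 31.38
ee_pos: [0.6058, -0.2164, 0.1027]
tool_rot: [-3.14, 0.004, 3.111]
wrist_force: [-1.4, -0.3, 7.3]
opening: 0.681
grip_force: 65.3
```

jog_arm --pt "0 0 -0.06 0 0 0 0" --pt "0 0 -0.06 0 0 0 0" --pt "0 0 -0.06 0 0 0 0" --pt "-0.009 0.061 0 0 0 0 0" --pt "-0.009 0.061 0 0 0 0 0" --pt "-0.009 0.061 0 0 0 0 0" --pt "-0.009 0.061 0 0 0 0 0" --pt "-0.009 0.061 0 0 0 0 0" --pt "-0.009 0.061 0 0 0 0 0" --pt "-0.009 0.062 0 0 0 0 0" --pt "-0.009 0.062 0 0 0 0 0" --pt "0 0 0 0 0 0 0" --pt "0 0 0 0 0 0 0" --pt "0 0 0 0 0 0 0"

```text
clock: 33.12
ee_pos: [0.6692, 0.1481, 0.235]
tool_rot: [-3.14, 0.0, 3.109]
wrist_force: [0.4, 0.2, -2.7]
opening: 0.681
grip_force: 65.1
```

jog_arm --pt "0 0.002 0.05 0 0 0 0" --pt "0 0 0.035 0 0 0 0" --pt "0 0 0.02 0 0 0 0" --pt "0 0 0 0 0 0 0" --pt "0 0 0 0 0 0 0"

```text
clock: 33.75
ee_pos: [0.67, 0.1516, 0.1574]
tool_rot: [3.141, 0.002, 3.111]
wrist_force: [0.5, -0.3, -1.3]
opening: 0.679
grip_force: 65.1
```

jog_arm --pt "0 -0.001 0.004 0 0 0 0" --pt "0 0 0.003 0 0 0 0" --pt "0 0 0 0 0 0 0" --pt "0 0 0 0 0 0 0"

```text
clock: 34.25
ee_pos: [0.6697, 0.151, 0.1527]
tool_rot: [-3.142, 0.002, 3.111]
wrist_force: [-2.9, -1.0, 5.8]
opening: 0.679
grip_force: 66.1
```

jog_arm --pt "0 0 0 0 0 0 1" --pt "0 0 0 0 0 0 1" --pt "0 0 0 0 0 0 1" --pt "0 0 -0.05 0 0 0 1" --pt "0 0 -0.06 0 0 0 1" --pt "0 0 -0.07 0 0 0 1" --pt "0.017 -0.058 0 0 0 0 1" --pt "0.017 -0.058 0 0 0 0 1" --pt "0.017 -0.058 0 0 0 0 1" --pt "0.017 -0.059 0 0 0 0 1" --pt "0.017 -0.059 0 0 0 0 1" --pt "0 0 0 0 0 0 1" --pt "0 0 0 0 0 0 1"

```text
clock: 35.88
ee_pos: [0.5989, -0.0656, 0.286]
tool_rot: [3.141, 0.0, 3.111]
wrist_force: [-0.1, -0.3, 0.9]
opening: 1.0
grip_force: 0.0
```

```bash
python3 chk.py
```

```text
[ 0.5992 -0.0642  0.286 ] [3.1406 0.0004 3.1137]
w [123.2004 285.481 ] (83, 269, 82, 35) [ 0.7186 -0.2929]
w [319.3909 177.1014] (289, 145, 60, 65) [ 0.5987 -0.0662]
w [527.8943 142.7049] (435, 0, 205, 295) [0.5702 0.1389]
w [171.5567  31.5618] (127, 0, 89, 69) [ 0.4625 -0.1926]
t [267.1756 224.3287] (243, 161, 49, 125) [0.5401 0.1473]
t [359.111 196.793] (318, 104, 96, 190) [ 0.6093 -0.1457]
```

View pics/chk.png

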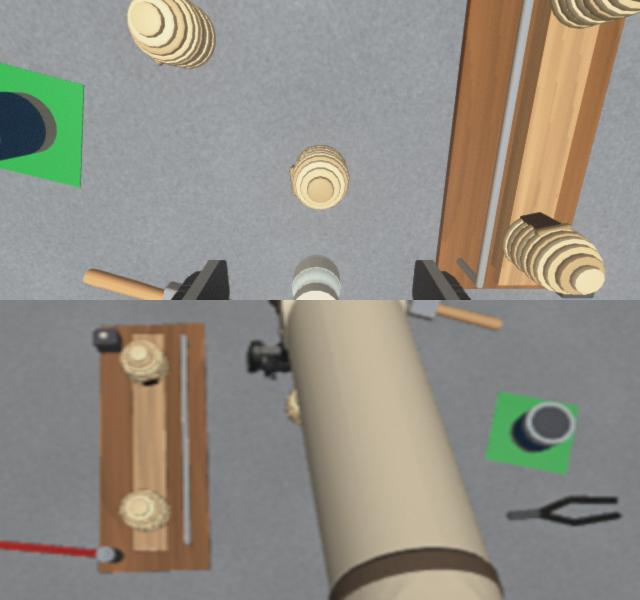

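jog_arm --pt "0 -0.001 0.065 0 0 0 1" --pt "0 0 0.065 0 0 0 1" --pt "0 0 0.065 0 0 0 1" --pt "0 0 0.052 0 0 0 1" --pt "0 0 0 0 0 0 1" --pt "0 0 0 0 0 0 0" --pt "0 0 0 0 0 0 0" --pt "0 0 0 0 0 0 0" --pt "0 0 0 0 0 0 0" --pt "0 0 0 0 0 0 0" --pt "0 0 0 0 0 0 0"

```text
clock: 37.35
ee_pos: [0.6008, -0.0664, 0.1033]
tool_rot: [3.142, 0.005, 3.112]
wrist_force: [-1.2, 2.9, 7.5]
opening: 0.677
grip_force: 65.3
```

jog_arm --pt "0 0 -0.06 0 0 0 0" --pt "0 0 -0.06 0 0 0 0" --pt "0 0 -0.07 0 0 0 0" --pt "0.003 0.058 0 0 0 0 0" --pt "0.003 0.058 0 0 0 0 0" --pt "0.003 0.058 0 0 0 0 0" --pt "0.004 0.058 0 0 0 0 0" --pt "0.004 0.059 0 0 0 0 0" --pt "0 0 0 0 0 0 0" --pt "0 0 0 0 0 0 0" --pt "0 0 0 0 0 0 0"

```text
clock: 38.72
ee_pos: [0.5929, 0.1498, 0.2433]
tool_rot: [-3.14, 0.0, 3.109]
wrist_force: [0.5, -0.2, -1.6]
opening: 0.676
grip_force: 65.3
```

jog_arm --pt "0 0 0.05 0 0 0 0" --pt "0 0 0.04 0 0 0 0" --pt "0 0 0.025 0 0 0 0" --pt "0 0 0 0 0 0 0" --pt "0 0 0 0 0 0 0"

```text
clock: 39.35
ee_pos: [0.5934, 0.1517, 0.1579]
tool_rot: [3.141, 0.001, 3.111]
wrist_force: [0.2, 0.4, -1.3]
opening: 0.679
grip_force: 65.3
```

jog_arm --pt "0 0 0.004 0 0 0 0" --pt "0 0 0.003 0 0 0 0" --pt "0 0 0 0 0 0 0" --pt "0 0 0 0 0 0 0"

```text
clock: 39.85
ee_pos: [0.5931, 0.152, 0.1533]
tool_rot: [3.142, 0.002, 3.112]
wrist_force: [-2.5, -1.0, 6.3]
opening: 0.68
grip_force: 66.4
```

jog_arm --pt "0 0 0 0 0 0 1" --pt "0 0 0 0 0 0 1" --pt "0 0 0 0 0 0 1" --pt "0 0 -0.05 0 0 0 1" --pt "0 0 -0.06 0 0 0 1" --pt "0 0 -0.07 0 0 0 1" --pt "0.023 -0.066 0 0 0 0 1" --pt "0.023 -0.066 0 0 0 0 1" --pt "0.023 -0.066 0 0 0 0 1" --pt "0.024 -0.066 0 0 0 0 1" --pt "0.024 -0.067 0 0 0 0 1" --pt "0.024 -0.067 0 0 0 0 1" --pt "0.024 -0.067 0 0 0 0 1" --pt "0 0 0 0 0 0 1" --pt "0 0 0 0 0 0 1"

```text
clock: 41.72
ee_pos: [0.4586, -0.1927, 0.2867]
tool_rot: [3.141, 0.0, 3.111]
wrist_force: [0.0, -0.2, 0.3]
opening: 1.0
grip_force: 0.0
```

```bash
python3 chk.py
```

```text
[ 0.459  -0.1916  0.2866] [3.141  0.0002 3.1138]
w [406.943  358.1866] (394, 348, 30, 28) [ 0.6926 -0.0921]
w [620.3255 311.6101] (586, 184, 54, 216) [0.6313 0.1543]
w [317.4168 176.4625] (287, 144, 60, 65) [ 0.4578 -0.1953]
w [588.6806 194.3988] (524, 59, 116, 285) [0.4852 0.084 ]
t [267.1323 224.3635] (243, 161, 49, 125) [0.54   0.1475]
```

jog_arm --pt "0.001 -0.004 0.065 0 0 0 1" --pt "0 0 0.065 0 0 0 1" --pt "0 0 0.065 0 0 0 1" --pt "0 0 0.052 0 0 0 1" --pt "0 0 0 0 0 0 1" --pt "0 0 0 0 0 0 0" --pt "0 0 0 0 0 0 0" --pt "0 0 0 0 0 0 0" --pt "0 0 0 0 0 0 0" --pt "0 0 0 0 0 0 0" --pt "0 0 0 0 0 0 0"

```text
clock: 43.2
ee_pos: [0.4591, -0.196, 0.1037]
tool_rot: [-3.141, 0.004, 3.112]
wrist_force: [-1.2, 1.9, 6.5]
opening: 0.678
grip_force: 64.4
```

jog_arm --pt "0 0 -0.06 0 0 0 0" --pt "0 0 -0.06 0 0 0 0" --pt "0 0 -0.07 0 0 0 0" --pt "-0.009 0.066 0 0 0 0 0" --pt "-0.009 0.066 0 0 0 0 0" --pt "-0.009 0.067 0 0 0 0 0" --pt "-0.009 0.067 0 0 0 0 0" --pt "-0.009 0.067 0 0 0 0 0" --pt "-0.01 0.067 0 0 0 0 0" --pt "-0.01 0.067 0 0 0 0 0" --pt "0 0 0 0 0 0 0" --pt "0 0 0 0 0 0 0" --pt "0 0 0 0 0 0 0"

```text
clock: 44.82
ee_pos: [0.5169, 0.1507, 0.2441]
tool_rot: [-3.141, 0.0, 3.109]
wrist_force: [0.9, -0.6, -2.5]
opening: 0.68
grip_force: 66.0
```

jog_arm --pt "0 0.002 0.05 0 0 0 0" --pt "0 0 0.04 0 0 0 0" --pt "0 0 0.025 0 0 0 0" --pt "0 0 0 0 0 0 0" --pt "0 0 0 0 0 0 0"

```text
clock: 45.45
ee_pos: [0.5177, 0.1541, 0.1586]
tool_rot: [3.141, 0.002, 3.111]
wrist_force: [0.3, 1.5, -2.6]
opening: 0.679
grip_force: 66.1
```

jog_arm --pt "0 0 0.004 0 0 0 0" --pt "0 0 0.003 0 0 0 0" --pt "0 0 0 0 0 0 0" --pt "0 0 0 0 0 0 0"

```text
clock: 45.95
ee_pos: [0.5175, 0.1543, 0.1538]
tool_rot: [3.142, 0.002, 3.112]
wrist_force: [-1.8, -1.2, 5.2]
opening: 0.678
grip_force: 66.9
```

jog_arm --pt "0 0 0 0 0 0 1" --pt "0 0 0 0 0 0 1" --pt "0 0 0 0 0 0 1" --pt "0 0 -0.05 0 0 0 1" --pt "0 0 -0.06 0 0 0 1" --pt "0 0 -0.07 0 0 0 1" --pt "-0.02 0 -0.07 0 0 0 1" --pt "-0.02 0 -0.05 0 0 0 1" --pt "0 0 0 0 0 0 1" --pt "0 0 0 0 0 0 1"

```text
clock: 47.2
ee_pos: [0.5463, 0.153, 0.3765]
tool_rot: [-3.141, -0.001, 3.111]
wrist_force: [-1.3, -0.2, -0.8]
opening: 1.001
grip_force: 0.0
```

```bash
python3 chk.py
python3 - <<'E'
from h import *
d=grab("wrist")
for s in(-.1125,-.0375,.0375,.1125):
  print(proj(d,(.555+s,.1527-.027*s,.13)),proj(d,(.555+s,.1527-.027*s,.05)))
E
```

```text
[0.5459 0.153  0.3757] [-3.1408 -0.003   3.1119]
w [ 27.5075 286.0465] (0, 272, 58, 29) [ 0.7197 -0.2808]
w [318.6471 137.6981] (257, 0, 126, 293) [0.5176 0.1518]
t [256.4016 258.7673] (163, 109, 200, 291) [0.4357 0.184 ]
[319.9391  68.106 ] [320.1482  73.7032]
[320.1663 150.1448] [320.3189 139.4947]
[320.3624 220.9693] [320.4706 197.9403]
[320.5334 282.7318] [320.6062 250.205 ]
```

View pics/chk.png

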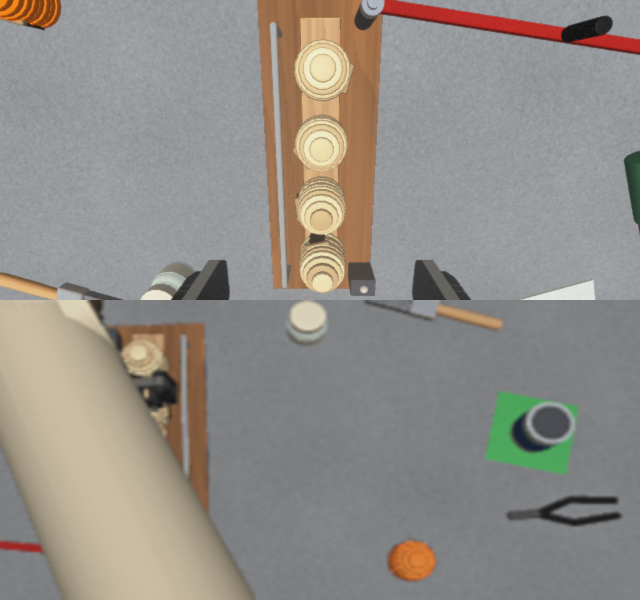

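Run:
```python
from h import *
d=grab("wrist")
m=cv2.inRange(d["hsv"],*C["red"]);ys,xs=np.nonzero(m);P=np.array([onz(d,q,.087)[:2] for q in np.c_[xs,ys]])
vx,vy,x0,y0=cv2.fitLine(P.astype(np.float32),cv2.DIST_HUBER,0,.01,.01).ravel();a=np.arctan2(vy,vx)%np.pi
print("bar world angle",a,"theta",a+.027,"dist hinge to line",(0.3814-x0)*vy-(.2094-y0)*vx, "handle",.3814+.2*np.cos(a),.2094+.2*np.sin(a), onz(d,(600,26),.131))
```

```text
bar world angle 1.4005003 theta 1.4275002 dist hinge to line -0.0017028376 handle 0.4152948 0.40650696 [0.4157 0.4021 0.131 ]
```

jog_arm --pt "0 0 0 0 0 0.083 0.6" --pt "0 0 0 0 0 0.083 0.6" --pt "0 0 0 0 0 0.083 0.6" --pt "0 0 0 0 0 0.083 0.6" --pt "0 0 0 0 0 0.083 0.6" --pt "0 0 0 0 0 0.083 0.6" --pt "0 0 0 0 0 0.083 0.6" --pt "0 0 0 0 0 0.083 0.6" --pt "0 0 0 0 0 0.085 0.6" --pt "0.055 -0.031 0 0 0 0 0.6" --pt "0.055 -0.031 0 0 0 0 0.6" --pt "0.055 -0.031 0 0 0 0 0.6" --pt "0.056 -0.031 0 0 0 0 0.6" --pt "0.056 -0.03 0 0 0 0 0.6" --pt "0.056 -0.03 0 0 0 0 0.6" --pt "0 0 0 0 0 0 0.6" --pt "0 0 0 0 0 0 0.6"

```text
clock: 49.52
ee_pos: [0.4158, 0.4062, 0.3765]
tool_rot: [-3.141, 0.002, 1.543]
wrist_force: [-0.1, -1.1, 0.5]
opening: 0.601
grip_force: 0.0
```

jog_arm --pt "0 0 0.07 0 0 0 0.6" --pt "0 0 0.07 0 0 0 0.6" --pt "0 0 0.07 0 0 0 0.6" --pt "0 0 0.04 0 0 0 0.6" --pt "0 0 0.021 0 0 0 0.6" --pt "0 0 0 0 0 0 0.6" --pt "0 0 0 0 0 0 0" --pt "0 0 0 0 0 0 0" --pt "0 0 0 0 0 0 0" --pt "0 0 0 0 0 0 0" --pt "0 0 0 0 0 0 0" --newtons 30

```text
clock: 50.9
ee_pos: [0.4166, 0.4074, 0.1757]
tool_rot: [3.14, -0.002, 1.543]
wrist_force: [-0.4, -1.6, 6.8]
opening: 0.17
grip_force: 30.0
```

```bash
python3 arc.py 1.43 0.0 18 -0.001
```

```text
[[-0.004, 0.021], [-0.005, 0.02], [-0.007, 0.02], [-0.009, 0.02], [-0.01, 0.018], [-0.011, 0.018], [-0.013, 0.017], [-0.015, 0.016], [-0.015, 0.014], [-0.017, 0.013], [-0.017, 0.012], [-0.018, 0.011], [-0.02, 0.009], [-0.019, 0.007], [-0.021, 0.006], [-0.021, 0.004], [-0.021, 0.003], [-0.021, 0.001]]
```

jog_arm --pt "-0.004 0.021 0 0 0 0 0" --pt "-0.005 0.02 0 0 0 0 0" --pt "-0.007 0.02 0 0 0 0 0" --pt "-0.009 0.02 0 0 0 0 0" --pt "-0.01 0.018 0 0 0 0 0" --pt "-0.011 0.018 0 0 0 0 0" --pt "-0.013 0.017 0 0 0 0 0" --pt "-0.015 0.016 0 0 0 0 0" --pt "-0.015 0.014 0 0 0 0 0" --pt "-0.017 0.013 0 0 0 0 0" --pt "-0.017 0.012 0 0 0 0 0" --pt "-0.018 0.011 0 0 0 0 0" --pt "-0.02 0.009 0 0 0 0 0" --pt "-0.019 0.007 0 0 0 0 0" --pt "-0.021 0.006 0 0 0 0 0" --pt "-0.021 0.004 0 0 0 0 0" --pt "0 0 0 0 0 0 0" --pt "0 0 0 0 0 0 0"

```text
clock: 53.15
ee_pos: [0.581, 0.235, 0.1753]
tool_rot: [3.141, 0.0, 1.542]
wrist_force: [-1.7, -1.9, 7.3]
opening: 0.174
grip_force: 30.7
```

jog_arm --pt "-0.018 0.001 0 0 0 0 0" --pt "-0.012 0.001 0 0 0 0 0" --pt "-0.006 0 0 0 0 0 0" --pt "-0.005 0 0 0 0 0 0" --pt "0 0 0 0 0 0 0" --pt "0 0 0 0 0 0 0"

```text
clock: 53.9
ee_pos: [0.582, 0.2062, 0.1753]
tool_rot: [3.139, -0.003, 1.544]
wrist_force: [0.3, 3.1, 4.6]
opening: 0.18
grip_force: 30.5
```

jog_arm --pt "-0.003 0 0 0 0 0 0" --pt "-0.003 0 0 0 0 0 0" --pt "0 0 0 0 0 0 0" --pt "0 0 0 0 0 0 0"

```text
clock: 54.4
ee_pos: [0.5819, 0.2057, 0.1754]
tool_rot: [3.138, -0.008, 1.546]
wrist_force: [1.7, 12.4, 1.3]
opening: 0.172
grip_force: 30.2
```

jog_arm --pt "-0.003 0 0 0 0 0 0" --pt "0 0 0 0 0 0 0" --pt "0 0 0 0 0 0 0"

```text
clock: 54.78
ee_pos: [0.5818, 0.2055, 0.1754]
tool_rot: [3.137, -0.011, 1.548]
wrist_force: [3.9, 17.6, -1.6]
opening: 0.18
grip_force: 30.0
```

jog_arm --pt "0.006 0 0 0 0 0 0" --pt "0 0 0 0 0 0 0.5" --pt "0 0 0 0 0 0 0.5" --pt "0 0 0 0 0 0 0.5" --pt "0 0 -0.03 0 0 0 0.5" --pt "0 0 -0.06 0 0 0 0.5" --pt "0 0 -0.06 0 0 0 0.5" --pt "0 0 -0.06 0 0 0 0.5" --pt "0.07 0 0 0 0 0 0.5" --pt "0.07 0 0 0 0 0 0.5" --pt "0.07 0 0 0 0 0 0.5" --pt "0.07 0 0 0 0 0 0.5" --pt "0.07 0 0 0 0 0 0.5" --pt "0 0 0 0 0 0 0.5"

```text
clock: 56.52
ee_pos: [0.5854, 0.4702, 0.3299]
tool_rot: [-3.138, -0.002, 1.55]
wrist_force: [0.3, 0.8, -0.9]
opening: 0.499
grip_force: 0.0
```

```bash
python3 tin.py
python3 - <<'E'
from h import *
t=grab("top","tf");s=grab("scene","sf")
m=cv2.inRange(t["hsv"],*C["red"]);ys,xs=np.nonzero(m);k=(xs>235)&(xs<256);P=np.array([onz(t,q,.084)[:2] for q in np.c_[xs[k],ys[k]]])
vx,vy,x0,y0=cv2.fitLine(P.astype(np.float32),2,0,.01,.01).ravel();print("bar dir (start -1.68)",np.degrees(np.arctan(vy/vx)),x0,y0,P[:,0].min(),P[:,0].max())
cv2.imwrite("pics/cf.png",np.vstack([cv2.resize(t["frame"][140:290,200:480],(640,300)),cv2.resize(s["frame"][140:300,110:470],(640,290))]))
E
```

```text
tin (19.658620834350586, 21.302425384521484) [ 0.5391 -0.3822  0.085 ]
bar dir (start -1.68) -1.6595782 0.5484775 0.20411359 0.39474407010300977 0.7292025173130081
```

View pics/cf.png

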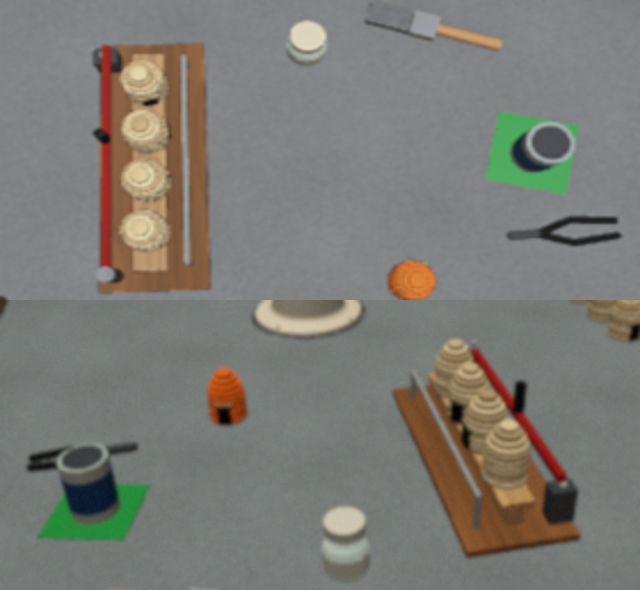

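All four huts stand on the plank, and the keeper bar is back at its starting angle (-1.66° against -1.68°). The tin is upright at the mat's centre (0.539, -0.382), and nothing touches the robot. Handing in.

```bash
python3 -c "
from workcell import bot
print(bot.job_done())"
```

```text
the job is handed in; nothing more can be done
None
```

The job is handed in: all four huts stand on the plank, the keeper bar is pushed shut to its stop, and the tin, once knocked partly off its mat, is back upright in the middle of it.

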